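# Unlock the cake press and draw out its slip board

## Task

The wooden slip board under the cake mould is locked by the slanting wing knob, which has a left-hand thread: turn the knob clockwise (seen from above it) as far as it goes, to loosen it. Then draw the slip board straight out by its end tab without shifting or tipping the mould that rests on it, and set it down (do not drop it) flat in the middle of the white chopping board, along its long side. Leave the tub, stamp and spatula alone.

Things in the scene. Friction and masses are not known exactly. Their poses are not given: they have to be found in the camera images.
- stand: Press stand fixed to the bench: metal base 220 x 180 x 24 mm (x -140 to +80, y -78 to +102 mm in its frame). Origin on the bench under the mould's middle. The slip board is drawn out along its -x (roughly to the robot's right); +y faces the robot. Two bearer rails flank the board (y +-49 to +-67 mm, tops 34 mm above the bench).
- lug (a point): One of two stop lugs on the stand, just in front of the mould's front bar, which keep the mould from following the board: each 14 x 18 mm, tops 50 mm above the bench, at x -80, y +-58 mm in the stand's frame. This point is the top of the one at +y.
- boss (a point): Top of the round boss (32 mm across) on the dark steel bracket at the stand's +y side (bracket 34 x 30 mm, top 74 mm above the bench), on the slanting screw's axis. The 12 mm screw pin comes out below the boss and stands in the slip board's notch until the knob is loosened. z axis: as the stand's.
- knob (a joint): Turn of the wing knob in rad: 0 screwed fully in (board locked), 2.6 fully loosened (a stop); starts between 0 and 0.7. Grows when turned clockwise, looking down on the knob along its axis. Left-hand thread: knob and pin rise 7 mm along the axis per rad of clockwise turn. Takes about 0.12 N m; stays where left.
- knob_grip (a point): Middle of the black wing knob, on the screw axis, 12 mm below the wing's top, about 127 mm above the bench; moves and turns with the knob. z axis: up along the screw axis, leaning 30 degrees from vertical towards the stand's +y (the robot); x: along the wing. Wing 80 (x) x 14 (y) x 36 mm high, ending 24 mm below this point and some 13 mm above the boss.
- slip_board: Wooden board 220 (x) x 90 (y) x 12 mm, 0.25 kg, on the stand's base, same axes, 110 mm of it under the mould, 4 mm play to each rail. Origin: centre of its underside, at the start 70 mm from the stand's origin along the stand's -x, 24 mm above the bench. Clear of the mould once 185 mm along -x. Notch 26 x 20 mm in its +y edge, 35 mm from the origin towards the tab.
- tab (a point): Grip point on the slip board's upright end tab, which is 14 mm thick (board x), 60 mm wide (board y) and stands 46 mm above the board's top face. The point is in its middle, 100 mm from the board's origin along -x, 42 mm above the board's underside, 16 mm below the tab's top. Axes as the board's.
- mould: Dark wooden cake mould frame 140 (x) x 180 (y) x 42 mm holding a steel press plate with a bow handle (top 55 mm above its underside), 0.56 to 0.84 kg, resting loose on the slip board, axes as the stand's. Origin: centre of its underside, 36 mm above the bench at first. It settles 2 mm onto the bearer rails once the slip board is out.
- chopping_board: White plastic chopping board 300 (x) x 200 (y) x 12 mm, fixed on the bench to the robot's right. Origin at the centre of its underside, x along its long side.
- tub: White plastic tub with two small black handles, 120 mm across and 120 mm high, a bystander. Origin at the centre of its underside.
- stamp: Light wooden block stamp 90 x 90 mm with a turned grip, 88 mm high, a bystander. Origin at the centre of its underside.
- spatula: Spatula with a dark wooden handle lying on the bench, 280 mm long, a bystander. Origin at the middle of its underside.

How it is judged (in metres and radians):
On the way, in this order (a step that is already met when the one before it is completed fails the run):
1. the knob is turned clockwise to its stop (within 0.3 rad), the slip board still in place (value of joint knob above 2.3 rad and distance of slip_board from where it was at the start of the episode below 0.015 m), for 0.2 s.
2. the slip board is drawn clear of the mould, which stays where it was (x of slip_board in the frame of stand below -0.185 m and distance of mould from where it was at the start of the episode below 0.012 m and angle between mould's own z axis and vertical below 0.06 rad), for 0.1 s.
At the end, for the whole second after the job is handed in: Knob within 0.3 rad of its loose stop; slip board flat and at rest on the chopping board, centred within 40 mm along each of its axes and in line with its long side within 15 degrees (tab at either end); mould upright on the stand's rails, within 12 mm of its starting place (value of joint knob above 2.3 rad and x of slip_board in the frame of chopping_board between -0.04 and 0.04 m and y of slip_board in the frame of chopping_board between -0.04 and 0.04 m and z of slip_board in the frame of chopping_board between 0.009 and 0.016 m and angle between the x axis of slip_board and the x axis of chopping_board, either way round below 0.26 rad and angle between each of slip_board, mould's own z axis and vertical below 0.06 rad and linear speed of each of slip_board, mould below 0.02 m/s and z of mould in the frame of stand between 0.031 and 0.0365 m and distance of mould from where it was at the start of the episode below 0.012 m); the robot touches nothing.
It fails at once if the slip board is pulled (more than 15 mm) while the knob is still locked (value of joint knob below 2 rad and distance of slip_board from where it was at the start of the episode above 0.015 m).
It fails at once if the mould is shifted more than 20 mm or tipped more than 7 degrees (distance of mould from where it was at the start of the episode above 0.02 m or angle between mould's own z axis and vertical above 0.12 rad).
It fails at once if the slip board is dropped (moves faster than 0.4 m/s with the fingers off it) (linear speed of slip_board above 0.4 m/s and contact force between slip_board and the fingers below 0.1 N).
It fails at once if the tub, stamp or spatula is moved more than 30 mm (distance of any of tub, stamp, spatula from where it was at the start of the episode above 0.03 m).
It also fails if it takes over 72 s, if anything falls off the work surface, if the arm or the gripper's body presses on something with over 40 N, if the wrist force passes 120 N, or if a joint passes its speed limit or range.

## Robot

A 7-joint arm with a two-finger parallel gripper is mounted at the origin on the work surface. World frame = base frame: x ahead of the robot, y to its left, z up, the work surface at z = 0. Lengths are in mm, angles in degrees, forces in N, time in s.
With the tool pointing down it reaches from about 400 to 875 mm from the base axis. Payload 19.3 kg.
Tool frame: the origin (TCP) lies at the very end of the fingers, on their centre line; the grasp point (between the pads) lies 19 mm behind it; z points along the fingers, y is the line along which they close (so a half turn about z gives the same grasp; the last joint's range is limited). The gripper opens to 85 mm and grips with 20 to 120 N. Pads are 22 mm wide; open, the fingers measure 114 mm over their backs; the gripper's body (76 mm by 85 mm) begins 54 mm behind the grasp point. The pads swing forward as they close: fully open they stand 13 mm farther back than shut.
Start: joints at [-80.054, 29.874, -2.08, 91.645, 1.215, 58.505, -6.463], TCP at [150.889, 606.503, 201.791] pointing down, gripper open.
Joint ranges: [-166.77, 166.77], [-17.47, 122.26], [-85.68, 81.53], [9.62, 139.38], [-72.42, 252.41], [9.2, 110.78], [-144.41, 144.41]. Speed limits (degrees/s): [108.29, 108.29, 136.94, 136.94, 172.46, 172.46, 172.46].

## Interface

Orientations are given as a 3x3 rotation matrix whose columns are the frame's x, y, z axes.
In Python, from plant import r, eyes, telemetry, workorder gives the robot as it stands (r), with the cameras (eyes), the readings (telemetry) and the job (workorder).
- The arm moves only by the shell command python3 drive.py 'ROWS' [FORCE]. ROWS is rows parted by semicolons, their numbers by spaces, 1 to 8 of them, each of 7 numbers: dx, dy, dz in mm, then a rotation vector rx, ry, rz in degrees, then the finger opening in mm; each row shifts and turns the commanded pose from where the row before left it, along the tool's axes as they then stand; what a row does not reach is not made up. A row lasts 1/10 s, in which the tool goes at most 50 mm and 8.59 degrees, less where a joint would pass 70% of its speed; a pose out of reach is approached as far as the arm can. The fingers move at their own pace and stop on an object; FORCE is the grip in N (left out, the last holds). Time passes only in rows, so rows that do not move let the fingers close. It prints the time, the measured TCP pose, the force, the opening and the grip force at its end.
- telemetry.observe(): the state, without advancing time (a new reading comes with each control period).
- eyes.snapshot(name): name is "scene" or "side" or "wrist"; returns the picture (480x640x3 uint8, red, green, blue); there is no depth.
- eyes.camera_info(name): a dict with "intrinsics" (3x3 intrinsics, pixels), "k1" (the pictures are not rectified: a ray, as slopes to the right and down, at radius r is drawn at 1 + k1 r^2 times it, then the intrinsics apply), "world_from_camera" (4x4, takes a point from camera to world coordinates). Camera axes: x right, y up, looking along -z (the intrinsics and any distortion apply to the point x, -y, -z); pixel columns grow to the right and rows downward; lengths in mm; the calibration is good to about 2 mm. A picture is of the moment at which its call begins: read the wrist's pose just before it. camera_info takes no time and is no camera call; for the wrist camera it gives the pose at the moment of the call.
- workorder.job_done(): hands the job in; it is judged then, once.
The state is a dict: "t": time; "q": joint angles; "joint_vel": joint speeds; "tau": joint torques, N m; "tcp_pos": TCP position; "ee_rot": TCP orientation; "wrist_force": force on the tool from outside, world axes, zero at the start; "ft_torque": the same for the moment, N m; "gripper_width": finger opening in mm; "grip_force": force on a finger pad.
Only numpy, scipy, OpenCV 4.12 (cv2) and the standard library are available. Lean on these libraries where they do the work, as an engineer would, in place of code of your own. Each camera call takes 0.05 s, during which the arm holds its last target. There are 200 camera calls.

## Working session

There is one attempt and no reset: what is moved stays moved. The work goes in short steps, Python scripts to look and compute and a shell command to move; the robot and the scene stay as the last step left them, time stands still between calls to the robot, and variables do not carry over. Pictures are saved under pics/ and viewed, at most 10 in all, crops included, and the job is handed in when it is done.

```bash
ls; mkdir -p pics
python3 - <<'E'
from plant import r, eyes, telemetry, workorder
import cv2,json,numpy as np
for n in ("scene","side"):
    cv2.imwrite(f"pics/{n}0.png",eyes.snapshot(n)[:,:,::-1])
    i=eyes.camera_info(n);print(n,np.round(i["intrinsics"],1).tolist(),i["k1"],np.round(i["world_from_camera"],3).tolist())
s=telemetry.observe();print(s["t"],s["tcp_pos"],np.round(s["ee_rot"],3).tolist())
E
```

```text
drive.py
pics
plant.py
scene [[441.6, 0.0, 315.8], [0.0, 441.6, 239.1], [0.0, 0.0, 1.0]] -0.08804424713949278 [[-0.186, -0.512, 0.839, 1470.606], [0.982, -0.117, 0.146, 198.479], [0.023, 0.851, 0.525, 662.308], [0.0, 0.0, 0.0, 1.0]]
side [[485.9, 0.0, 318.6], [0.0, 485.9, 243.6], [0.0, 0.0, 1.0]] 0.030254086648244968 [[0.827, 0.314, -0.466, 85.739], [-0.562, 0.464, -0.684, -736.518], [0.001, 0.828, 0.56, 735.827], [0.0, 0.0, 0.0, 1.0]]
0.1 [150.80590668 606.20894672 201.32613248] [[-0.97, 0.241, -0.0], [0.241, 0.97, -0.001], [-0.0, -0.001, -1.0]]
```

View pics/scene0.png

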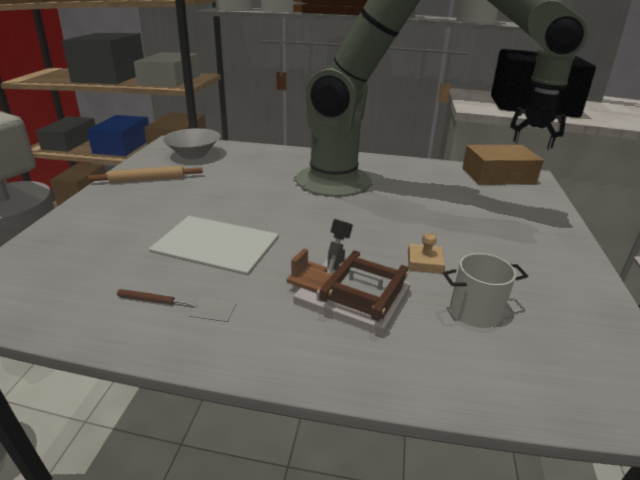

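View pics/side0.png

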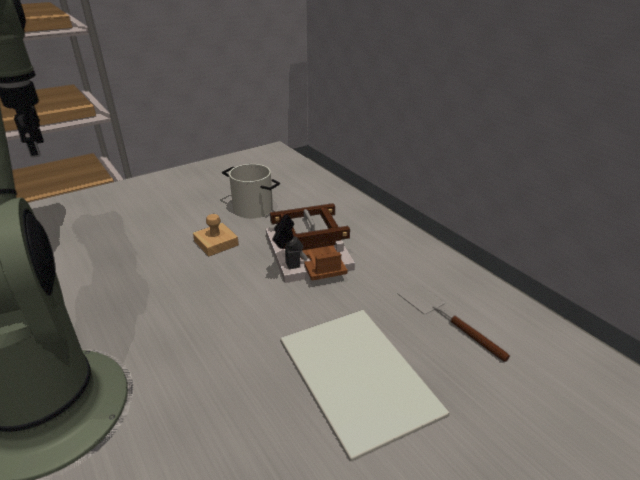

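The scene view shows the stand around (350,290), with the knob at (342,229), tab at (300,263) and chopping board at (215,243). In the side view the knob is at (285,230), tab at (325,258) and chopping board at (362,380). I'll enlarge both.

Run:
```python
import cv2
for n,(x,y,w,h) in {"scene":(280,210,140,120),"side":(255,195,110,95)}.items():
    f=5 if n=="scene" else 6
    im=cv2.imread(f"pics/{n}0.png")[y:y+h,x:x+w]
    im=cv2.convertScaleAbs(cv2.resize(im,None,fx=f,fy=f,interpolation=cv2.INTER_CUBIC),alpha=1.6,beta=20)
    for k in range(0,w,10): cv2.line(im,(k*f,0),(k*f,6),(0,255,255),1); cv2.putText(im,str(x+k),(k*f,18),0,.35,(0,255,255))
    for k in range(0,h,10): cv2.line(im,(0,k*f),(6,k*f),(0,255,255),1); cv2.putText(im,str(y+k),(8,k*f+4),0,.35,(0,255,255))
    cv2.imwrite(f"pics/{n}1.png",im)
```

```text
(no output)
```

View pics/scene1.png

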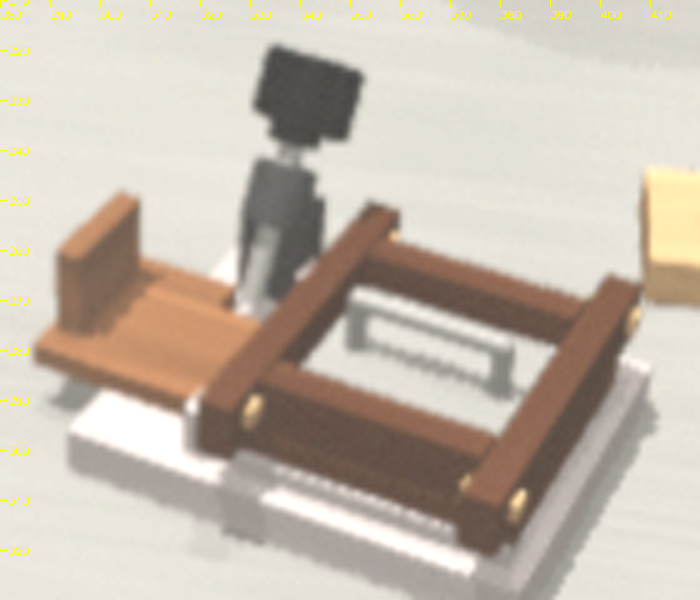

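View pics/side1.png

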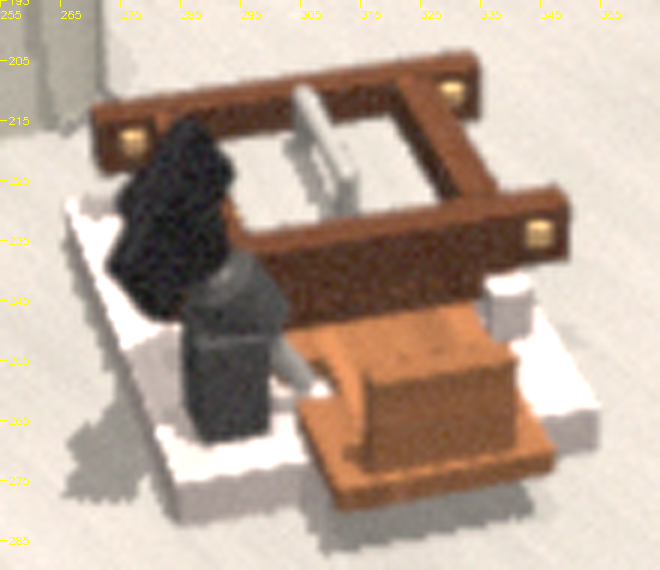

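```bash
cat > h.py <<'E'
import numpy as np
from plant import r, eyes, telemetry, workorder
from scipy.optimize import least_squares
from scipy.spatial.transform import Rotation as R
C={n:eyes.camera_info(n) for n in("scene","side")}
def proj(n,P,i=None):
    i=i or C[n];P=np.atleast_2d(P);T=np.linalg.inv(np.array(i["world_from_camera"]))
    c=P@T[:3,:3].T+T[:3,3];u=np.c_[c[:,0],-c[:,1]]/-c[:,2:];u*=1+i["k1"]*(u**2).sum(1,keepdims=True)
    K=np.array(i["intrinsics"]);return u@K[:2,:2].T+K[:2,2]
def place(p,P):
    return R.from_euler("z",p[2]).apply(np.atleast_2d(P))+[p[0],p[1],0]
E
cat > fit.py <<'E'
from h import *
def fit(obs,x0):
    f=lambda p:np.concatenate([(proj(n,place(p,[X]))[0]-uv) for n,X,uv in obs])
    s=least_squares(f,x0,loss="soft_l1");print(np.round(s.x,2),np.degrees(s.x[2]).round(1));print(np.round(f(s.x).reshape(-1,2),1).tolist());return s.x
st=[("scene",X,(280+a/5,210+b/5)) for X,a,b in [((-70,-90,78),198,404),((-70,90,78),368,203),((70,-90,78),505,500),((70,90,78),641,288),((-140,-78,24),68,437),((80,102,24),650,368),((-177,-30,82),58,252),((-177,30,82),122,192),((-180,-45,36),35,348)]]
st+=[("side",X,(255+a/6,195+b/6)) for X,a,b in [((-180,-45,36),553,455),((-180,45,36),340,492),((-177,-30,82),515,362),((-177,30,82),370,383),((-140,-78,24),600,410),((-140,102,24),180,490),((80,102,24),68,205),((-70,-90,78),570,205),((70,90,78),93,108),((70,-90,78),480,65)]]
S=fit(st,[700,100,1.6])
cb=[("scene",X,u) for X,u in [((150,-100,12),(278,241)),((150,100,12),(193,218)),((-150,100,12),(152,246)),((-150,-100,12),(245,270))]]
cb=[("scene",(-100*0,0,0),(0,0))][:0]
# chopping corners in order round: scene A(193,218) B(278,241) C(245,270) D(152,246); side same A(281,344) B(363,311) C(447,410) D(350,459)
L=[(150,100,12),(150,-100,12),(-150,-100,12),(-150,100,12)]
for n,us in(("scene",[(193,218),(278,241),(248,270),(152,244)]),("side",[(281,344),(363,311),(447,410),(350,459)])):
    cb+=[(n,X,u) for X,u in zip(L,us)]
fit(cb,[550,-250,1.0])
def tri(a,b):
    f=lambda p:np.r_[proj("scene",p)[0]-a,proj("side",p)[0]-b]
    s=least_squares(f,[650,50,100]);return s.x,s.fun
for a,b in[((342,228),(283.7,231.7))]:
    p,e=tri(a,b);print("knob",p.round(1),e.round(1),"in stand",R.from_euler("z",-S[2]).apply(p-[S[0],S[1],0]).round(1))
E
python3 fit.py
```

```text
[674.36 173.25   1.26] 72.4
[[-1.3, -0.7], [-0.5, -0.4], [-1.1, 1.7], [0.0, -0.8], [-0.5, -1.0], [0.7, 0.4], [-1.8, 0.0], [-1.7, -0.1], [-1.4, -0.3], [0.2, -1.1], [-0.7, -0.7], [0.7, -1.1], [0.1, -0.3], [-0.6, -1.4], [-1.5, -2.1], [-1.1, -1.7], [0.3, -0.9], [-1.3, -1.4], [-1.8, -3.6]]
[ 493.82 -254.12    1.5 ] 85.9
[[85.7, 11.8], [-25.1, 27.2], [-98.7, -20.7], [33.9, -28.8], [-9.8, -1.0], [-9.8, -1.1], [0.4, -0.4], [2.4, 3.7]]
knob [554.2  99.4 125.9] [-1.1  0.9 -1.  -0.9] in stand [-106.8   92.1  125.9]
```

```bash
cat > cb.py <<'E'
from h import *
def unp(n,uv,z):
    return least_squares(lambda p:proj(n,[p[0],p[1],z])[0]-uv,[600,-100]).x
for u in[(193,218),(278,241),(247,270),(152,244)]: print("scene",unp("scene",u,12).round())
for u in[(281,344),(363,311),(447,410),(350,459)]: print("side",unp("side",u,12).round())
P=np.array([674.4,173.3,0]);w=1.263
for nm,X in dict(tab=(-170,0,66),tub=0,).items():
    if X: print(nm,place([*P[:2],w],[X]).round(1))
for n,u in dict(scene=(482,315),).items(): print("tubbase",unp(n,u,0).round())
print("stamp",unp("scene",(426,262),10).round(), "spat",[unp("scene",u,5).round() for u in[(120,293),(235,310)]])
# knob fit: unknown centre on axis and theta
E
python3 cb.py
python3 - <<'E'
import cv2
import numpy as np
im=cv2.imread("pics/scene0.png")
a=cv2.resize(im[210:245,320:360],None,fx=10,fy=10,interpolation=cv2.INTER_CUBIC)
im=cv2.imread("pics/side0.png")
b=cv2.resize(im[210:255,268:308],None,fx=10,fy=10,interpolation=cv2.INTER_CUBIC)
o=np.zeros((450,800,3),np.uint8);o[:350,:400]=a;o[:,400:]=b
o=(255*(o/255.)**.45).astype(np.uint8)
cv2.imwrite("pics/knob.png",o)
E
```

```text
scene [ 395. -368.]
scene [465. -83.]
scene [ 615. -124.]
scene [ 557. -417.]
side [ 420. -111.]
side [ 620. -127.]
side [ 581. -411.]
side [ 384. -389.]
tab [[622.9  11.3  66. ]]
tubbase [653. 447.]
stamp [477. 322.] spat [array([ 762., -392.]), array([ 759., -105.])]
```

View pics/knob.png

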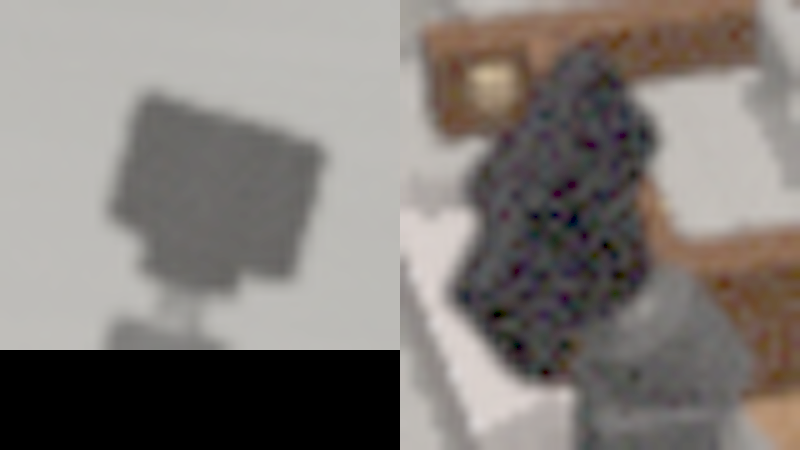

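The knob close-up shows the wing face-on in the scene camera, with corners (335,219), (352.5,225), (349.5,238), (331,231.5). The side camera sees it nearly end-on, with outline (286.7,214) to (282,248). Next I fit its pose.

```bash
cat > kn.py <<'E'
from h import *
import cv2
S=[674.4,173.3,1.263]
Rs=R.from_euler("z",S[2]); ax=R.from_euler("x",-30,degrees=True) # stand: z leans to +y
box=np.array([(a*40,b*7,c) for a in(-1,1) for b in(-1,1) for c in(12,-24)])
o={"scene":[(335,219.2),(352.5,225.2),(349.5,237.8),(331,231.5)],"side":[(286.7,214),(293.5,223.5),(292.5,238),(282,248),(274,239.5),(275.5,227)]}
def P(p): return (Rs*ax*R.from_euler("z",p[3])).apply(box)+p[:3]
def f(p):
    e=[]
    for n in o:
        h=cv2.convexHull(proj(n,P(p)).astype(np.float32))
        e+=[cv2.pointPolygonTest(h,tuple(map(float,u)),True) for u in o[n]]
        hh=h[:,0]; e+=[.7*cv2.pointPolygonTest(np.array(o[n],np.float32)[:,None],tuple(map(float,u)),True) for u in hh]
    e=np.array(e); return np.r_[e,np.zeros(30-len(e))]
print("lean",(Rs*ax).apply([0,0,1]))
for t in np.radians(range(-90,90,15)):
    s=least_squares(f,[554,99,129,t],diff_step=1e-4,loss="soft_l1")
    p=s.x;print(round(s.cost,2),p[:3].round(1),np.degrees(p[3]).round(1),"stand",Rs.inv().apply(p[:3]-[S[0],S[1],0]).round(1))
E
python3 kn.py
```

```text
lean [-0.47650175  0.15147963  0.8660254 ]
46.02 [543.3 102.2 126.9] -93.3 stand [-107.5  103.4  126.9]
17.16 [554.  101.1 132.2] -221.4 stand [-105.3   92.8  132.2]
17.16 [554.  101.1 132.2] -41.4 stand [-105.3   92.8  132.2]
16.47 [552.1  97.4 134.2] -34.1 stand [-109.4   93.6  134.2]
16.47 [552.1  97.4 134.1] -34.1 stand [-109.4   93.6  134.1]
17.16 [554.  101.1 132.2] -41.4 stand [-105.3   92.8  132.2]
67.25 [552.2 107.1 133. ] 0.0 stand [-100.1   96.4  133. ]
46.02 [543.3 102.2 126.9] -273.4 stand [-107.5  103.4  126.9]
17.36 [553.  101.2 132. ] 140.1 stand [-105.5   93.8  132. ]
46.02 [543.3 102.2 126.9] 86.6 stand [-107.5  103.4  126.9]
46.02 [543.3 102.2 126.9] 86.6 stand [-107.5  103.4  126.9]
17.16 [554.  101.1 132.2] 138.6 stand [-105.3   92.8  132.2]
```

```bash
cat >> h.py <<'E'
S=[674.4,173.3,1.263]
Rk0=R.from_euler("z",S[2])*R.from_euler("x",-30,degrees=True)
AX=Rk0.apply([0,0,1])
FLIP=R.from_euler("x",180,degrees=True)
def step(Rt,pt,n):
    s=telemetry.observe();R0=R.from_matrix(np.array(s["ee_rot"]));w=(R0.inv()*Rt).as_rotvec()
    M=sum((R0*R.from_rotvec(w*k/n)).as_matrix() for k in range(n))
    d=np.linalg.solve(M,pt-np.array(s["tcp_pos"]))
    print("n",n,"d/row",d.round(1),"w/row",np.degrees(w/n).round(2),"|w|",np.degrees(np.linalg.norm(w)).round(1))
E
python3 - <<'E'
from h import *
k=np.array([553.5,100,129])
for a in(-38,142):
    Rt=Rk0*R.from_euler("z",a,degrees=True)*FLIP
    step(Rt,k+150*AX-0*AX,24)
E
```

```text
n 24 d/row [-28.7  11.3  -1.3] w/row [-1.39 -0.73  5.33] |w| 133.4
n 24 d/row [-11.  -22.7   3.6] w/row [ 0.6  -1.14 -1.97] |w| 56.4
```

```bash
D="-11 -22.7 3.6 0.6 -1.14 -1.97 85"; 
python3 drive.py '-11 -22.7 3.6 0.6 -1.14 -1.97 85;-11 -22.7 3.6 0.6 -1.14 -1.97 85;-11 -22.7 3.6 0.6 -1.14 -1.97 85;-11 -22.7 3.6 0.6 -1.14 -1.97 85;-11 -22.7 3.6 0.6 -1.14 -1.97 85;-11 -22.7 3.6 0.6 -1.14 -1.97 85;-11 -22.7 3.6 0.6 -1.14 -1.97 85;-11 -22.7 3.6 0.6 -1.14 -1.97 85'
python3 drive.py '-11 -22.7 3.6 0.6 -1.14 -1.97 85;-11 -22.7 3.6 0.6 -1.14 -1.97 85;-11 -22.7 3.6 0.6 -1.14 -1.97 85;-11 -22.7 3.6 0.6 -1.14 -1.97 85;-11 -22.7 3.6 0.6 -1.14 -1.97 85;-11 -22.7 3.6 0.6 -1.14 -1.97 85;-11 -22.7 3.6 0.6 -1.14 -1.97 85;-11 -22.7 3.6 0.6 -1.14 -1.97 85'
python3 drive.py '-11 -22.7 3.6 0.6 -1.14 -1.97 85;-11 -22.7 3.6 0.6 -1.14 -1.97 85;-11 -22.7 3.6 0.6 -1.14 -1.97 85;-11 -22.7 3.6 0.6 -1.14 -1.97 85;-11 -22.7 3.6 0.6 -1.14 -1.97 85;-11 -22.7 3.6 0.6 -1.14 -1.97 85;-11 -22.7 3.6 0.6 -1.14 -1.97 85;-11 -22.7 3.6 0.6 -1.14 -1.97 85'
python3 - <<'E'
from h import *
import cv2
Rt=Rk0*R.from_euler("z",142,degrees=True)*FLIP
step(Rt,np.array([553.5,100,129])+150*AX,1)
s=telemetry.observe();print(s["t"],np.round(s["q"],1))
i=eyes.camera_info("wrist");print(i)
cv2.imwrite("pics/w1.png",eyes.snapshot("wrist")[:,:,::-1])
np.save("w1.npy",i,allow_pickle=True)
E
```

```text
t: 0.9
tcp_pos: [217.1, 414.0, 186.4]
ee_rot: [[-0.989, -0.026, 0.149], [-0.041, 0.994, -0.1], [-0.145, -0.105, -0.984]]
wrist_force: [0.8, -0.0, 0.2]
gripper_width: 85.0
grip_force: 0.0
t: 1.7
tcp_pos: [332.6, 248.2, 205.4]
ee_rot: [[-0.91, -0.27, 0.314], [-0.328, 0.932, -0.152], [-0.252, -0.241, -0.937]]
wrist_force: [0.4, 1.0, -1.5]
gripper_width: 85.2
grip_force: 0.0
t: 2.5
tcp_pos: [483.5, 123.7, 259.8]
ee_rot: [[-0.745, -0.466, 0.478], [-0.592, 0.792, -0.151], [-0.308, -0.395, -0.865]]
wrist_force: [0.1, 1.2, -0.2]
gripper_width: 84.8
grip_force: 0.0
n 1 d/row [2.  0.3 0.2] w/row [-0.02  0.09  0.16] |w| 0.2
2.5 [-52.6   4.1  14.4 127.9  40.8  37.6  55.6]
{'intrinsics': array([[409.25703579,   0.        , 321.12026578],
       [  0.        , 409.25703579, 237.95091142],
       [  0.        ,   0.        ,   1.        ]]), 'k1': -0.09556448757916414, 'world_from_camera': array([[-4.65901712e-01, -5.74530335e-01, -6.72941669e-01,
         3.46657883e+02],
       [ 7.92395893e-01, -6.09347186e-01, -2.83682245e-02,
         1.05757219e+02],
       [-3.93756706e-01, -5.46453019e-01,  7.39151374e-01,
         3.86722354e+02],
       [ 0.00000000e+00,  0.00000000e+00,  0.00000000e+00,
         1.00000000e+00]])}
```

View pics/w1.png

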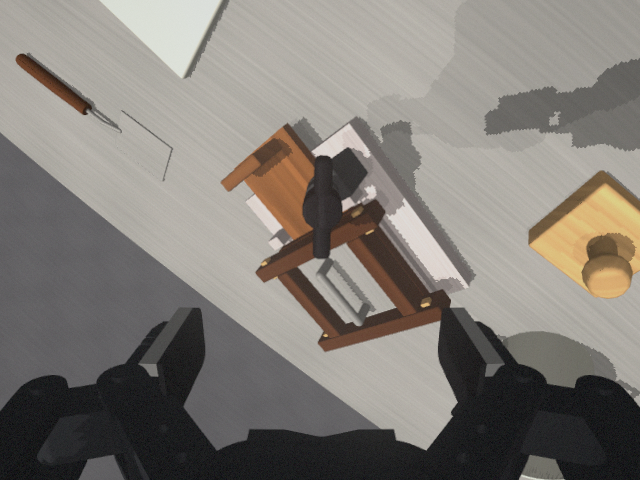

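The wrist view shows the wing from (322,156) to (322,257), about 16 px wide and nearly aligned with tool x. I'll add it to the fit and check q7's sign with a small turn.

```bash
cat > kn2.py <<'E'
from h import *
import cv2
W=np.load("w1.npy",allow_pickle=True).item()
box=np.array([(a*40,b*7,c) for a in(-1,1) for b in(-1,1) for c in(12,-24)])
im=cv2.cvtColor(cv2.imread("pics/w1.png"),cv2.COLOR_BGR2GRAY)
for row in(165,170,180,240,250,254): 
    x=np.where(im[row,300:345]<45)[0]+300; print(row,x.min(),x.max(),end="; ")
c=np.where(im[130:280,322]<50)[0]+130;print("col",c.min(),c.max())
def pr(p): return proj("w",(Rk0*R.from_euler("z",p[3])).apply(box)+p[:3],W)
o={"scene":[(335,219.2),(352.5,225.2),(349.5,237.8),(331,231.5)]}
for a in(-34,-38,-42):
    q=pr([553.5,100,129,np.radians(a)]);print(a,q.round(0).tolist())
E
python3 kn2.py
python3 drive.py '0 0 0 0 0 4 85;0 0 0 0 0 0 85'; python3 -c "
from h import *
print(telemetry.observe()['q'])"
cd pics; python3 -c "
import cv2
im=cv2.imread('w1.png')[100:300,200:460]
cv2.imwrite('w1c.png',cv2.convertScaleAbs(cv2.resize(im,None,fx=3,fy=3,interpolation=2),alpha=1.8,beta=15))"
```

```text
165 331 331; t: 2.75
tcp_pos: [482.8, 124.3, 259.4]
ee_rot: [[-0.777, -0.41, 0.477], [-0.532, 0.833, -0.151], [-0.335, -0.371, -0.866]]
wrist_force: [0.3, 1.0, 0.6]
gripper_width: 84.8
grip_force: 0.0
[-52.86537812   4.10499708  14.57534704 127.87347192  40.69060368
  37.67456037  51.33829126]Traceback (most recent call last):
  File "kn2.py", line 7, in <module>
    x=np.where(im[row,300:345]<45)[0]+300; print(row,x.min(),x.max(),end="; ")
                                                     ~~~~~^^
    return umr_minimum(a, axis, None, out, keepdims, initial, where)
ValueError: zero-size array to reduction operation minimum which has no identity
```

View pics/w1c.png

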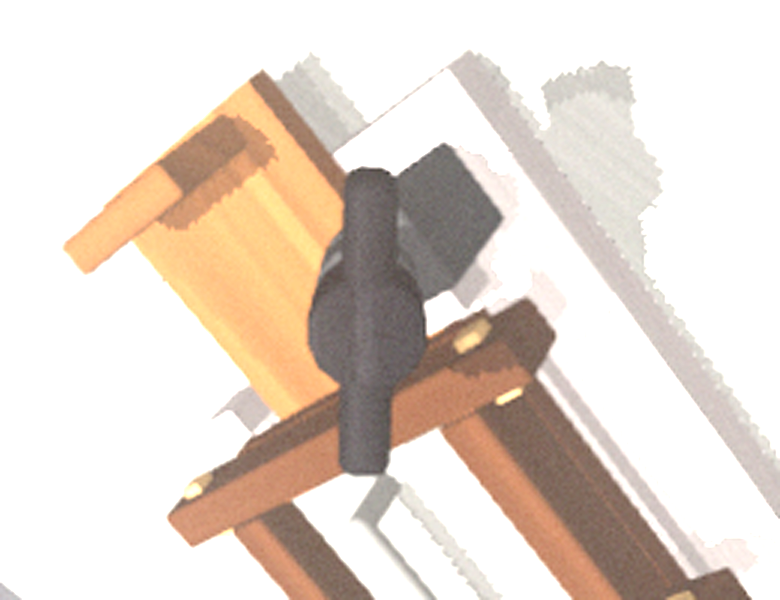

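```bash
cat > kn2.py <<'E'
from h import *
import cv2
W=np.load("w1.npy",allow_pickle=True).item()
box=np.array([(a*40,b*7,c) for a in(-1,1) for b in(-1,1) for c in(12,-24)])
P=lambda p:(Rk0*R.from_euler("z",p[3])).apply(box)+p[:3]
def ext(uv): # silhouette extents in wrist picture
    a,b=uv[uv[:,1]<206],uv[uv[:,1]>206]
    return np.array([uv[:,1].min(),uv[:,1].max(),a[:,0].min(),a[:,0].max(),b[:,0].min(),b[:,0].max()])
ow=np.array([156,258,315,332.5,313.3,329.3])
sc=np.array([(335,219.2),(352.5,225.2),(349.5,237.8),(331,231.5)],np.float32)
sd=np.array([(286.7,214),(293.5,223.5),(292.5,238),(282,248),(274,239.5),(275.5,227)])
def ex2(u): return np.r_[u.min(0),u.max(0)]
def f(p):
    X=P(p);return np.r_[ext(proj("w",X,W))-ow,.7*(ex2(proj("scene",X))-ex2(sc)),.5*(ex2(proj("side",X))-ex2(sd))]
for a in(-30,-40):
    s=least_squares(f,[553.5,100,129,np.radians(a)],loss="soft_l1");p=s.x
    print(s.cost.round(2),p[:3].round(1),np.degrees(p[3]).round(1),s.fun.round(1),R.from_euler("z",-S[2]).apply(p[:3]-[S[0],S[1],0]).round(1))
# refine stand with wrist view: known points
def pt(x,y): return (200+x/3,100+y/3)
ob=[((-177,-30,82),pt(64,246)),((-163,-30,82),pt(86,272)),((-180,45,36),pt(262,72)),((-140,102,24),pt(468,52)),((-70,-90,78),pt(168,515)),((-70,90,78),pt(525,298))]
for X,u in ob: print(X,(proj("w",place(S,[X]),W)[0]-u).round(1))
s=least_squares(lambda p:np.concatenate([proj("w",place(p,[X]),W)[0]-u for X,u in ob]),S,loss="soft_l1");print(s.x,s.fun.round(1))
E
python3 kn2.py
```

```text
6.64 [553.7 101.  129.6] -39.1 [-1.6  1.7 -0.6  0.5 -0.6  0.7 -1.4  0.3  0.9  2.2 -1.6 -0.6  0.9  0.6] [-105.4   93.1  129.6]
6.64 [553.7 101.  129.6] -39.1 [-1.6  1.7 -0.6  0.5 -0.6  0.7 -1.4  0.3  0.9  2.2 -1.6 -0.6  0.9  0.6] [-105.4   93.1  129.6]
(-177, -30, 82) [-3.5 -1. ]
(-163, -30, 82) [-2.1  0.7]
(-180, 45, 36) [-6.5  1.2]
(-140, 102, 24) [-6.6  5.7]
(-70, -90, 78) [-3.1 -0. ]
(-70, 90, 78) [-9.5 11.8]
[663.44034948 178.95124669   1.29083617] [ 2.  -2.   3.6 -0.3 -1.5 -1.9 -0.8  0.6  4.4  0.2 -1.4  7. ]
```

```bash
cat > st2.py <<'E'
from h import *
W=np.load("w1.npy",allow_pickle=True).item()
st=[("scene",X,(280+a/5,210+b/5)) for X,a,b in [((-70,-90,78),198,404),((-70,90,78),368,203),((70,-90,78),505,500),((70,90,78),641,288),((-140,-78,24),68,437),((80,102,24),650,368),((-177,-30,82),58,252),((-177,30,82),122,192),((-180,-45,36),35,348)]]
st+=[("side",X,(255+a/6,195+b/6)) for X,a,b in [((-180,-45,36),553,455),((-180,45,36),340,492),((-177,-30,82),515,362),((-177,30,82),370,383),((-140,-78,24),600,410),((-140,102,24),180,490),((80,102,24),68,205),((-70,-90,78),570,205),((70,90,78),93,108)]]
st+=[("wrist",X,(200+a/3,100+b/3)) for X,a,b in [((-177,-30,82),64,246),((-163,-30,82),86,272),((-180,45,36),262,72),((-140,102,24),468,52)]]+[("wrist",(80,102,24),(474,277)),("wrist",(70,-90,78),(325,350))]
C["wrist"]=W
f=lambda p:np.concatenate([proj(n,place(p,[X]))[0]-u for n,X,u in st])
s=least_squares(f,S,loss="soft_l1");print(s.x,np.degrees(s.x[2]));print(s.fun.reshape(-1,2).round(1).tolist())
E
python3 st2.py
python3 - <<'E'
from h import *
Rt=Rk0*R.from_euler("z",140.9,degrees=True)*FLIP
g=np.array([553.7,101,129.6])
step(Rt,g-16*AX+60*AX,4);step(Rt,g-16*AX,8)
E
```

```text
[671.22679082 174.49610541   1.26892347] 72.70395938226542
[[-0.3, -1.3], [-0.1, -1.0], [-0.1, 0.8], [0.4, -1.6], [0.3, -1.5], [1.1, -0.5], [-1.1, -0.4], [-1.2, -0.5], [-0.7, -0.7], [-0.8, -1.1], [-1.6, -0.5], [-0.3, -1.0], [-0.8, -0.1], [-1.6, -1.4], [-2.5, -1.8], [-2.5, -1.4], [-0.9, -0.9], [-2.7, -1.1], [-2.2, -1.8], [-0.7, -0.1], [-5.1, -0.1], [-4.9, 4.0], [-2.4, 9.2], [1.4, 1.2]]
n 4 d/row [ 0.2 -0.1 26.4] w/row [ 0.    0.01 -0.74] |w| 2.9
n 8 d/row [ 0.1 -0.  20.7] w/row [ 0.    0.   -0.37] |w| 2.9
```

```bash
python3 drive.py '0.1 0 20.7 0 0 -0.37 60;0.1 0 20.7 0 0 -0.37 60;0.1 0 20.7 0 0 -0.37 60;0.1 0 20.7 0 0 -0.37 60;0.1 0 20.7 0 0 -0.37 60;0.1 0 20.7 0 0 -0.37 60;0.1 0 20.7 0 0 -0.37 60;0.1 0 20.7 0 0 -0.37 60' 60
python3 drive.py '0 0 0 0 0 0 60;0 0 0 0 0 0 10;0 0 0 0 0 0 10;0 0 0 0 0 0 10;0 0 0 0 0 0 10;0 0 0 0 0 0 10'
python3 -c "
from h import *
s=telemetry.observe();print(np.round(s['q'],1),s['ft_torque'])
import cv2;cv2.imwrite('pics/w2.png',eyes.snapshot('wrist')[:,:,::-1])"
```

```text
t: 3.55
tcp_pos: [561.3, 99.4, 114.9]
ee_rot: [[-0.753, -0.454, 0.477], [-0.578, 0.802, -0.15], [-0.314, -0.389, -0.866]]
wrist_force: [0.5, 0.2, 0.4]
gripper_width: 60.0
grip_force: 0.0
t: 4.15
tcp_pos: [561.4, 99.5, 116.5]
ee_rot: [[-0.754, -0.451, 0.478], [-0.576, 0.804, -0.15], [-0.316, -0.388, -0.866]]
wrist_force: [-4.1, 1.9, 8.7]
gripper_width: 10.3
grip_force: 4.6
[-49.8  27.8  26.2 128.9  65.7  10.1  31.3] [0.17216773 0.41032124 0.06859858]
```

View pics/w2.png

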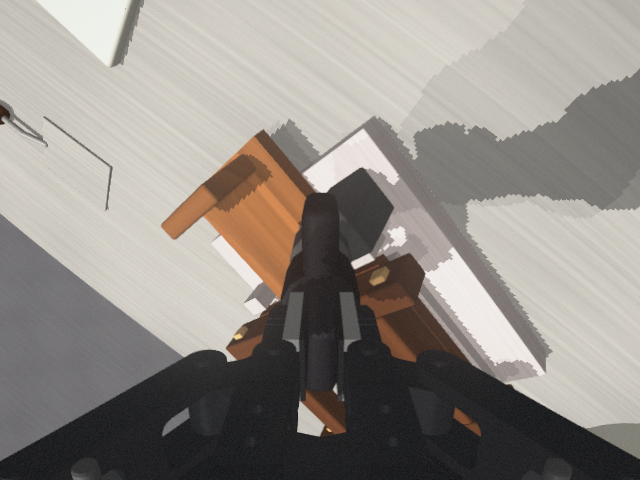

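The wing is between the fingers, but the tips bear lightly on something below, about 10 N along the axis. I'll back off 5 mm and grip fully.

```bash
python3 drive.py '0 0 0 0 0 0 30;0 0 -2 0 0 0 30;0 0 -3 0 0 0 30;0 0 0 0 0 0 0;0 0 0 0 0 0 0;0 0 0 0 0 0 0;0 0 0 0 0 0 0' 60
python3 -c "
from h import *
s=telemetry.observe();print(np.round(s['q'],1),s['ft_torque'])"
```

```text
t: 4.9
tcp_pos: [558.9, 99.8, 120.2]
ee_rot: [[-0.754, -0.451, 0.477], [-0.576, 0.803, -0.151], [-0.315, -0.389, -0.866]]
wrist_force: [-0.7, -0.4, 0.4]
gripper_width: 0.1
grip_force: 0.0
[-49.3  27.   25.1 129.   64.5  11.2  32.5] [0.20024285 0.54934314 0.05631948]
```

Run:
```python
from h import *
import cv2
a=eyes.snapshot("scene")[:,:,::-1][190:270,300:390]; b=eyes.snapshot("side")[:,:,::-1][190:265,250:330]; w=eyes.snapshot("wrist")[:,:,::-1]
o=np.zeros((600,800,3),np.uint8)
o[:320,:360]=cv2.resize(a,(360,320),interpolation=2); o[:375,380:780]=cv2.resize(b,(400,375),interpolation=2)
o[380:600,0:330]=cv2.resize(w[180:400,200:420],None,fx=1.5,fy=1)
cv2.imwrite("pics/m1.png",(255*(o/255.)**.5).astype(np.uint8))
for n in("scene","side"): print(n,proj(n,[telemetry.observe()["tcp_pos"]]).round(1))
```

```text
scene [[340.7 232. ]]
side [[284.4 232.1]]
```

View pics/m1.png

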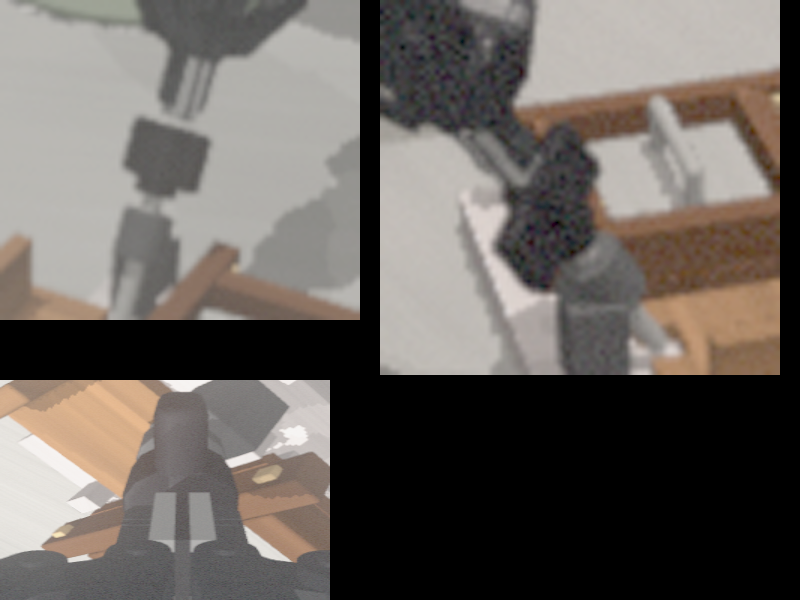

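Run:
```python
from h import *
def tri(a,b):
    s=least_squares(lambda p:np.r_[proj("scene",p)[0]-a,proj("side",p)[0]-b],[560,100,120]);return s.x.round(1),s.fun.round(1)
print("tip",tri((346,219.5),(280,228)))
s=telemetry.observe();t=np.array(s["tcp_pos"])
for k in(0,10,20,30): print(k,proj("scene",t+k*AX).round(1),proj("side",t+k*AX).round(1))
# reproject candidates for wing box for scene/side
box=np.array([(a*40,b*7,c) for a in(-1,1) for b in(-1,1) for c in(12,-24)])
X=(Rk0*R.from_euler("z",-39.1,degrees=True)).apply(box)+[553.7,101,129.6]
print(proj("scene",X).round(0).tolist());print(proj("side",X).round(0).tolist())
```

```text
tip (array([544.1, 103.6, 140.9]), array([-2.5,  2.2, -2.3, -2.2]))
0 [[340.7 232. ]] [[284.4 232.1]]
10 [[341.8 228. ]] [[282.2 229.3]]
20 [[342.9 223.9]] [[279.9 226.5]]
30 [[344.  219.9]] [[277.6 223.6]]
[[333.0, 220.0], [329.0, 234.0], [338.0, 221.0], [334.0, 235.0], [349.0, 225.0], [345.0, 240.0], [354.0, 226.0], [350.0, 241.0]]
[[276.0, 239.0], [284.0, 249.0], [271.0, 239.0], [279.0, 249.0], [288.0, 213.0], [295.0, 223.0], [283.0, 214.0], [291.0, 224.0]]
```

```bash
python3 - <<'E'
from h import *
t=np.array([150.8,606.2,201.3]);y=np.array([.241,.97,0])
for k in(0,13,30): print(k,[proj(n,[t+y*42+[0,0,k],t-y*42+[0,0,k]]).round(0).tolist() for n in("scene","side")])
E
python3 drive.py '0 0 0 0 0 0 30;0 0 0 0 0 0 50;0 0 5 0 0 0 50;0 0 5 0 0 0 50;0 0 5 0 0 0 50;0 0 0 0 0 0 50'
python3 -c "
from h import *
s=telemetry.observe();print(np.round(s['q'],1))"
```

```text
0 [[[543.0, 163.0], [514.0, 157.0]], [[44.0, 158.0], [41.0, 172.0]]]
13 [[[544.0, 159.0], [515.0, 153.0]], [[42.0, 154.0], [39.0, 167.0]]]
30 [[[545.0, 153.0], [516.0, 148.0]], [[40.0, 147.0], [37.0, 160.0]]]
t: 5.65
tcp_pos: [566.1, 97.4, 106.9]
ee_rot: [[-0.754, -0.451, 0.477], [-0.576, 0.803, -0.151], [-0.315, -0.389, -0.866]]
wrist_force: [-0.2, -0.8, 0.2]
gripper_width: 49.7
grip_force: 0.0
[-47.5  28.9  24.  128.6  72.5  10.2  24.6]
```

```bash
python3 drive.py '0 0 5 0 0 0 50;0 0 5 0 0 0 50;0 0 4 0 0 0 50;0 0 0 0 0 0 50'
python3 drive.py '0 0 0 0 0 0 0;0 0 0 0 0 0 0;0 0 0 0 0 0 0;0 0 0 0 0 0 0;0 0 0 0 0 0 0' 60
python3 -c "
from h import *
s=telemetry.observe();print(np.round(s['q'],1),s['ft_torque'])"
```

```text
t: 6.05
tcp_pos: [572.7, 95.3, 95.0]
ee_rot: [[-0.754, -0.451, 0.477], [-0.576, 0.803, -0.151], [-0.315, -0.389, -0.866]]
wrist_force: [0.2, 1.2, -1.0]
gripper_width: 50.0
grip_force: 0.0
t: 6.55
tcp_pos: [572.9, 95.4, 95.6]
ee_rot: [[-0.754, -0.451, 0.478], [-0.576, 0.804, -0.151], [-0.316, -0.389, -0.865]]
wrist_force: [-2.7, -0.6, 7.6]
gripper_width: 12.5
grip_force: 61.5
[-45.3  30.5  22.2 128.2  80.9  10.1  16.5] [-0.19668799  0.42521398 -0.16685226]
```

```bash
python3 drive.py '0 0 -0.8 0 0 6.5 0;0 0 -0.8 0 0 6.5 0;0 0 -0.8 0 0 6.5 0;0 0 -0.8 0 0 6.5 0' 
python3 drive.py '0 0 -0.8 0 0 6.5 0;0 0 -0.8 0 0 6.5 0;0 0 -0.8 0 0 6.5 0;0 0 -0.8 0 0 6.5 0;0 0 -0.8 0 0 6.5 0;0 0 -0.8 0 0 6.5 0' 
python3 -c "
from h import *
s=telemetry.observe();print(np.round(s['q'],1),np.round(s['ft_torque'],2),np.dot(s['ft_torque'],AX))"
```

```text
t: 6.95
tcp_pos: [571.5, 95.4, 98.5]
ee_rot: [[-0.876, -0.07, 0.478], [-0.161, 0.975, -0.152], [-0.455, -0.209, -0.865]]
wrist_force: [-2.1, -2.9, 8.3]
gripper_width: 12.8
grip_force: 61.3
t: 7.55
tcp_pos: [569.1, 95.5, 102.7]
ee_rot: [[-0.724, 0.497, 0.478], [0.489, 0.859, -0.153], [-0.486, 0.123, -0.865]]
wrist_force: [-3.0, -6.0, 7.9]
gripper_width: 13.0
grip_force: 61.4
[-46.8  29.6  23.7 128.5  75.8  10.  -43.9] [-1.15  0.27 -0.47] 0.1829166794805477
```

```bash
cat > q.py <<'E'
from h import *
s=telemetry.observe();print("  q",np.round(s['q'],1),"tq",np.dot(s['ft_torque'],AX).round(2),"F.ax",np.dot(s['wrist_force'],AX).round(1),"yaw",np.degrees((Rk0.inv()*R.from_matrix(np.array(s["ee_rot"]))*FLIP.inv()).as_euler("zyx")).round(1))
E
python3 drive.py '0 0 -0.8 0 0 6.5 0;0 0 -0.8 0 0 6.5 0;0 0 -0.8 0 0 6.5 0;0 0 -0.8 0 0 6.5 0;0 0 -0.8 0 0 6.5 0' ;python3 q.py
python3 drive.py '0 0 -0.5 0 0 4 0;0 0 -0.5 0 0 4 0;0 0 -0.5 0 0 4 0' ;python3 q.py
```

```text
t: 8.05
tcp_pos: [566.8, 95.6, 106.0]
ee_rot: [[-0.343, 0.809, 0.477], [0.874, 0.461, -0.153], [-0.344, 0.364, -0.865]]
wrist_force: [-6.9, -7.4, 9.8]
gripper_width: 12.8
grip_force: 61.6
  q [-47.7  29.2  24.5 128.6  73.2   9.9 -73.8] tq 0.21 F.ax 10.7 yaw [43.2  0.1 -0.1]
t: 8.35
tcp_pos: [566.0, 95.7, 107.1]
ee_rot: [[-0.169, 0.863, 0.477], [0.95, 0.271, -0.154], [-0.262, 0.427, -0.865]]
wrist_force: [-5.7, -7.3, 8.4]
gripper_width: 12.8
grip_force: 61.6
  q [-48.1  29.1  24.9 128.7  72.1   9.9 -84.7] tq 0.17 F.ax 8.9 yaw [31.3  0.1 -0.1]
```

```bash
for i in 1; do
python3 drive.py '0 0 -0.5 0 0 4 0;0 0 -0.5 0 0 4 0;0 0 -0.5 0 0 4 0' |grep width;python3 q.py
python3 drive.py '0 0 -0.5 0 0 4 0;0 0 -0.5 0 0 4 0' |grep width;python3 q.py
python3 drive.py '0 0 -0.5 0 0 4 0;0 0 -0.5 0 0 4 0' |grep width;python3 q.py
done
```

```text
gripper_width: 13.5
  q [-48.4  29.   25.1 128.7  71.2   9.7 -95.6] tq 3.1 F.ax -23.9 yaw [19.6  0.   0. ]
gripper_width: 13.0
  q [ -48.7   29.    25.4  128.8   70.6    9.7 -102.8] tq 6.69 F.ax -44.6 yaw [11.8  0.1  0. ]
gripper_width: 13.1
  q [ -48.9   29.    25.6  128.8   70.     9.7 -110. ] tq 11.0 F.ax -66.8 yaw [4.2 0.1 0. ]
```

```bash
python3 drive.py '0 0 0 0 0 -3 0;0 0 0.8 0 0 -3 0;0 0 0.8 0 0 -3 0' |grep -E "width|force";python3 q.py
python3 drive.py '0 0 0 0 0 0 50;0 0 0 0 0 0 50;0 0 0 0 0 0 50' ;python3 q.py
```

```text
wrist_force: [5.3, -7.9, -7.9]
gripper_width: 13.0
grip_force: 226.4
  q [ -47.5   28.8   23.9  128.7   72.    10.5 -102.7] tq 5.73 F.ax -10.6 yaw [13.2  0.1  0. ]
t: 9.65
tcp_pos: [565.5, 97.9, 108.7]
ee_rot: [[0.117, 0.871, 0.477], [0.987, -0.05, -0.15], [-0.107, 0.489, -0.866]]
wrist_force: [0.0, 0.3, 0.3]
gripper_width: 49.9
grip_force: 0.0
  q [ -47.5   28.6   23.9  128.7   71.7   10.4 -103.1] tq -0.01 F.ax 0.3 yaw [12.5 -0.1 -0. ]
```

```bash
sed -i 's/^S=.*/S=[671.2,174.5,1.269]/' h.py
cat >> h.py <<'E'
def down(yawdeg): # tool down with its y axis at world heading yawdeg
    a=np.radians(yawdeg);y=np.array([np.cos(a),np.sin(a),0]);z=np.array([0,0,-1.]);return R.from_matrix(np.c_[np.cross(y,z),y,z])
E
python3 drive.py '0 0 -12 0 0 0 60;0 0 -20 0 0 0 60;0 0 -20 0 0 0 60;0 0 -20 0 0 0 60;0 0 -20 0 0 0 60;0 0 -20 0 0 0 60;0 0 -5 0 0 0 60'
python3 - <<'E'
from h import *
t=place(S,[(-170,0,66)])[0];print(t)
step(down(72.7),t*[1,1,0]+[0,0,260],16)
E
```

```text
t: 10.35
tcp_pos: [509.5, 116.1, 211.5]
ee_rot: [[0.116, 0.87, 0.479], [0.988, -0.05, -0.149], [-0.105, 0.49, -0.865]]
wrist_force: [0.5, -0.8, -1.4]
gripper_width: 60.2
grip_force: 0.0
[620.66990967  12.18330347  66.        ]
n 16 d/row [-10.3   3.2  -1.1] w/row [ 1.28  1.58 -4.75] |w| 82.6
```

```bash
python3 drive.py '-10.3 3.2 -1.1 1.28 1.58 -4.75 60;-10.3 3.2 -1.1 1.28 1.58 -4.75 60;-10.3 3.2 -1.1 1.28 1.58 -4.75 60;-10.3 3.2 -1.1 1.28 1.58 -4.75 60;-10.3 3.2 -1.1 1.28 1.58 -4.75 60;-10.3 3.2 -1.1 1.28 1.58 -4.75 60;-10.3 3.2 -1.1 1.28 1.58 -4.75 60;-10.3 3.2 -1.1 1.28 1.58 -4.75 60' >/dev/null
python3 drive.py '-10.3 3.2 -1.1 1.28 1.58 -4.75 60;-10.3 3.2 -1.1 1.28 1.58 -4.75 60;-10.3 3.2 -1.1 1.28 1.58 -4.75 60;-10.3 3.2 -1.1 1.28 1.58 -4.75 60;-10.3 3.2 -1.1 1.28 1.58 -4.75 60;-10.3 3.2 -1.1 1.28 1.58 -4.75 60;-10.3 3.2 -1.1 1.28 1.58 -4.75 60;-10.3 3.2 -1.1 1.28 1.58 -4.75 60' 
python3 drive.py '0 0 0 0 0 0 60'
python3 - <<'E'
from h import *
import cv2
t=place(S,[(-170,0,66)])[0]
step(down(72.7),t*[1,1,0]+[0,0,260],1)
i=eyes.camera_info("wrist");np.save("w3.npy",i,allow_pickle=True);print(np.round(telemetry.observe()["q"],1))
im=eyes.snapshot("wrist")[:,:,::-1];cv2.imwrite("pics/w3.png",im)
cv2.imwrite("pics/w3v.png",cv2.convertScaleAbs(cv2.resize(im,(800,600),interpolation=2),alpha=1.3,beta=10))
for X in[(-170,0,66),(-177,-30,82),(-177,30,82),(-180,45,36),(-180,-45,36),(-140,-78,24),(-140,102,24)]:print(X,proj("w",place(S,[X]),i).round(0)[0]*1.25)
E
```

```text
t: 11.95
tcp_pos: [615.1, 11.2, 256.9]
ee_rot: [[-0.942, 0.335, 0.01], [0.335, 0.942, 0.0], [-0.009, 0.004, -1.0]]
wrist_force: [-0.4, -0.2, 0.4]
gripper_width: 60.4
grip_force: 0.0
t: 12.05
tcp_pos: [615.9, 11.7, 256.2]
ee_rot: [[-0.942, 0.335, 0.01], [0.335, 0.942, 0.001], [-0.01, 0.004, -1.0]]
wrist_force: [0.4, -0.1, 0.0]
gripper_width: 60.2
grip_force: 0.0
n 1 d/row [-4.3  2.  -3.7] w/row [ 0.24  0.55 -2.3 ] |w| 2.4
[-0.9 26.  -8.2 89.7  4.  64.  60.3]
(-170, 0, 66) [402.5 252.5]
(-177, -30, 82) [395.   298.75]
(-177, 30, 82) [390. 215.]
(-180, 45, 36) [386.25 186.25]
(-180, -45, 36) [392.5 300. ]
(-140, -78, 24) [441.25 331.25]
(-140, 102, 24) [436.25 106.25]
```

View pics/w3v.png

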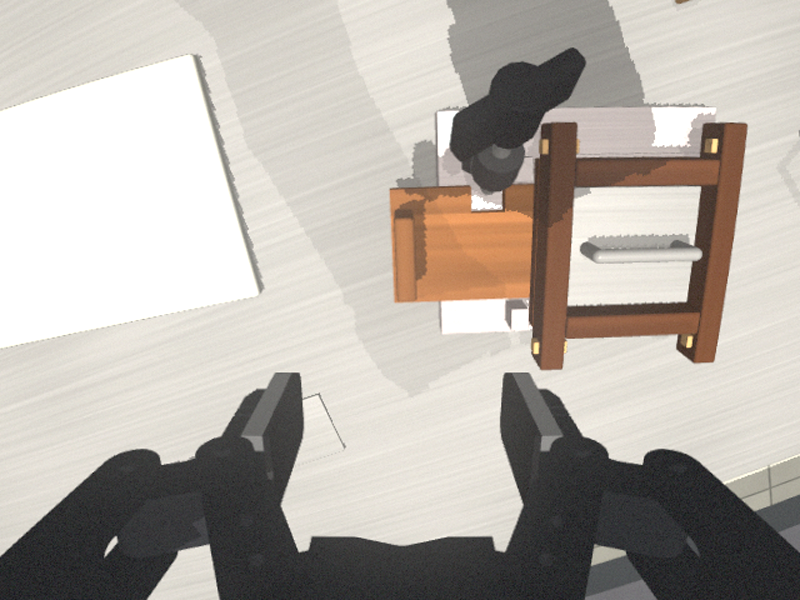

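The wrist view from above, at 800 px scale, shows the notch clear of the pin. The tab top is at (396–414, 210–300) and the base edge runs (436,110)–(441,334). The chopping board's near end has corners (194,55) and (260,293). I'll work out the tab and chopping poses from these.

Run:
```python
from h import *
W=np.load("w3.npy",allow_pickle=True).item()
def unp(u,z): return least_squares(lambda p:proj("w",[p[0],p[1],z],W)[0]-np.array(u)/1.25,[600,-50]).x
ob=[((-140,102,24),(436,109)),((-140,-78,24),(441,334)),((-180,45,36),(390,189)),((-177,30,82),(396,211)),((-177,-30,82),(395,300)),((80,102,24),(717,107))]
s=least_squares(lambda p:np.concatenate([proj("w",place(p,[X]),W)[0]-np.array(u)/1.25 for X,u in ob]),S,loss="soft_l1");print("stand",s.x,np.degrees(s.x[2]),s.fun.round(1))
t=place(s.x,[(-170,0,66)])[0];print("tab",t)
a,b=unp((194,55),12),unp((260,293),12);print(a,b,np.linalg.norm(a-b))
c,d=unp((0,108),12),unp((0,347),12);print("edge headings",[np.degrees(np.arctan2(*(v)[::-1])).round(1) for v in(a-c,b-d,b-a)])
u=((a-c)/np.linalg.norm(a-c)+(b-d)/np.linalg.norm(b-d));u/=np.linalg.norm(u);print("chop centre",(a+b)/2-150*u,np.degrees(np.arctan2(u[1],u[0])))
y=np.degrees(s.x[2]);step(down(y),np.r_[t[:2],120],7)
```

```text
stand [673.81118782 174.50770567   1.26130949] 72.2677104593084 [ 2.1 -0.3  0.3 -1.2 -1.5 -0.8 -3.1  4.4  0.2  0.7  0.6  0. ]
tab [622.03430595  12.58440746  66.        ]
[430.76882341 -89.83002244] [ 623.77924072 -117.82451439] 195.0300304335729
edge headings [np.float64(80.7), np.float64(81.9), np.float64(-8.3)]
chop centre [ 504.6068375  -252.10470531] 81.30847346095206
n 7 d/row [-0.8  0.4 19.5] w/row [ 0.04  0.08 -0.29] |w| 2.1
```

```bash
python3 drive.py '-0.8 0.4 19.5 0.04 0.08 -0.29 60;-0.8 0.4 19.5 0.04 0.08 -0.29 60;-0.8 0.4 19.5 0.04 0.08 -0.29 60;-0.8 0.4 19.5 0.04 0.08 -0.29 60;-0.8 0.4 19.5 0.04 0.08 -0.29 60;-0.8 0.4 19.5 0.04 0.08 -0.29 60;-0.8 0.4 19.5 0.04 0.08 -0.29 60;0 0 0 0 0 0 60'
python3 - <<'E'
from h import *
step(down(72.3),np.array([622,12.6,60]),4);step(down(72.3),np.array([622,12.6,60]),1);print(np.round(telemetry.observe()["q"],1))
E
```

```text
t: 12.9
tcp_pos: [620.0, 12.8, 118.7]
ee_rot: [[-0.952, 0.305, -0.002], [0.305, 0.952, -0.0], [0.002, -0.001, -1.0]]
wrist_force: [-0.6, -0.5, 0.4]
gripper_width: 60.1
grip_force: 0.0
n 4 d/row [-0.5  0.1 14.7] w/row [-0.02 -0.03 -0.01] |w| 0.1
n 1 d/row [-2.1  0.5 58.7] w/row [-0.06 -0.12 -0.04] |w| 0.1
[-1.1 35.  -8.2 96.3  6.2 49.3 60.4]
```

```bash
python3 drive.py '-0.5 0.1 15 0 0 0 60;-0.5 0.1 15 0 0 0 60;-0.5 0.1 15 0 0 0 60;-0.5 0.1 15 0 0 0 60;0 0 10 0 0 0 60;0 0 0 0 0 0 60' |grep -E "tcp|force"
python3 drive.py '0 0 6 0 0 0 60;0 0 6 0 0 0 60;0 0 6 0 0 0 50;0 0 0 0 0 0 50'
python3 drive.py '0 0 0 0 0 0 30;0 0 0 0 0 0 20;0 0 0 0 0 0 20;0 0 0 0 0 0 0;0 0 0 0 0 0 0;0 0 0 0 0 0 0' 20
```

```text
tcp_pos: [623.0, 12.9, 49.3]
wrist_force: [0.2, -0.8, 0.4]
grip_force: 0.0
t: 13.9
tcp_pos: [623.5, 12.9, 32.3]
ee_rot: [[-0.953, 0.303, 0.0], [0.303, 0.953, 0.0], [-0.0, 0.0, -1.0]]
wrist_force: [-0.3, -0.2, 0.1]
gripper_width: 50.3
grip_force: 0.0
t: 14.5
tcp_pos: [624.0, 12.6, 33.4]
ee_rot: [[-0.953, 0.303, 0.001], [0.303, 0.953, -0.0], [-0.001, 0.0, -1.0]]
wrist_force: [-2.4, -1.6, 6.7]
gripper_width: 13.6
grip_force: 23.0
```

```bash
python3 drive.py '0 0 0 0 0 0 0;0 0 0 0 0 0 0;0 -2 0 0 0 0 0;0 -4 0 0 0 0 0;0 -4 0 0 0 0 0' 80
python3 drive.py '0 -6 0 0 0 0 0;0 -6 0 0 0 0 0;0 -6 0 0 0 0 0;0 -6 0 0 0 0 0' |grep -E "tcp|force|width"
```

```text
t: 15.0
tcp_pos: [622.0, 6.1, 33.6]
ee_rot: [[-0.953, 0.301, 0.004], [0.301, 0.953, 0.003], [-0.002, 0.004, -1.0]]
wrist_force: [3.3, 14.4, 2.3]
gripper_width: 12.3
grip_force: 79.6
tcp_pos: [614.8, -16.4, 33.6]
wrist_force: [-0.3, 4.9, 1.2]
gripper_width: 12.3
grip_force: 81.6
```

```bash
python3 drive.py '0 -7 0 0 0 0 0;0 -7 0 0 0 0 0;0 -7 0 0 0 0 0;0 -7 0 0 0 0 0;0 -7 0 0 0 0 0;0 -7 0 0 0 0 0' |grep -E "tcp|force|width"
python3 drive.py '0 -6 0 0 0 0 0;0 -6 0 0 0 0 0;0 -6 0 0 0 0 0;0 -6 0 0 0 0 0;0 -6 0 0 0 0 0;0 -6 0 0 0 0 0' |grep -E "tcp|force|width"
python3 drive.py '0 -6 0 0 0 0 0;0 -6 0 0 0 0 0;0 -6 0 0 0 0 0;0 -6 0 0 0 0 0;0 -6 0 0 0 0 0;0 -6 0 0 0 0 0' |grep -E "tcp|force|width"
python3 - <<'E'
from h import *
import cv2
a=cv2.imread("pics/scene0.png").astype(int);b=eyes.snapshot("scene")[:,:,::-1].astype(int)
# mould shift: best template match of the far side bar region
T=a[270:325,350:412].astype(np.uint8);m=cv2.matchTemplate(b.astype(np.uint8)[262:333,342:420],T,cv2.TM_CCOEFF_NORMED)
print(cv2.minMaxLoc(m))
E
```

```text
tcp_pos: [602.7, -55.2, 33.6]
wrist_force: [6.3, 20.7, 0.4]
gripper_width: 12.3
grip_force: 82.6
tcp_pos: [589.9, -94.1, 33.1]
wrist_force: [1.1, 2.1, 0.2]
gripper_width: 12.2
grip_force: 82.5
tcp_pos: [578.8, -128.7, 33.0]
wrist_force: [0.6, 0.1, -0.1]
gripper_width: 11.8
grip_force: 82.4
(0.0859326645731926, 0.9705419540405273, (16, 0), (7, 8))
```

```bash
python3 drive.py '0 -10 -1 0 0 0 0;0 -10 -3 0 0 0 0;0 -10 -3 0 0 0 0;0 -10 -3 0 0 0 0;0 -10 -3 0 0 0 0;0 -10 -3 0 0 0 0' |grep -E "tcp|force|width"
python3 - <<'E'
from h import *
step(down(81.4),np.array([489,-353,49]),12)
E
```

```text
tcp_pos: [560.5, -186.3, 49.3]
wrist_force: [0.4, -1.3, -2.2]
gripper_width: 12.2
grip_force: 82.1
n 12 d/row [  2.6 -14.9   0. ] w/row [ 0.    0.01 -0.75] |w| 9.1
```

```bash
python3 drive.py '2.6 -14.9 0 0 0 -0.75 0;2.6 -14.9 0 0 0 -0.75 0;2.6 -14.9 0 0 0 -0.75 0;2.6 -14.9 0 0 0 -0.75 0;2.6 -14.9 0 0 0 -0.75 0;2.6 -14.9 0 0 0 -0.75 0' |grep -E "tcp|force|width"
python3 drive.py '2.6 -14.9 0 0 0 -0.75 0;2.6 -14.9 0 0 0 -0.75 0;2.6 -14.9 0 0 0 -0.75 0;2.6 -14.9 0 0 0 -0.75 0;2.6 -14.9 0 0 0 -0.75 0;2.6 -14.9 0 0 0 -0.75 0;0 0 0 0 0 0 0;0 0 0 0 0 0 0'
python3 - <<'E'
from h import *
import cv2
step(down(81.4),np.array([489,-353,49]),1)
i=eyes.camera_info("side");im=eyes.snapshot("side");cv2.imwrite("pics/side2.png",im[:,:,::-1])
cv2.imwrite("pics/scene2.png",eyes.snapshot("scene")[:,:,::-1])
# free ends of the board: brown mask in side view -> points on plane z=49-33.5+24+12
m=(im[:,:,0].astype(int)-im[:,:,2]>45).astype(np.uint8); m[:290]=0
n,l,st,c=cv2.connectedComponentsWithStats(m);k=1+st[1:,4].argmax();print(st[k],c[k])
h=cv2.approxPolyDP(cv2.convexHull(np.argwhere(l==k)[:,::-1].astype(np.int32)),4,True)[:,0]
print(h.tolist())
def cor(o,z): return proj("side",place([*o,np.radians(81.4)],[(110,45,z),(110,-45,z),(-110,-45,z),(-110,45,z)])).round(0).tolist()
print("expected board",cor((504,-254),51.5))
E
```

```text
tcp_pos: [521.0, -268.1, 49.1]
wrist_force: [0.2, -0.7, -2.2]
gripper_width: 12.1
grip_force: 82.2
t: 19.25
tcp_pos: [488.6, -351.8, 49.0]
ee_rot: [[-0.989, 0.151, 0.001], [0.151, 0.989, 0.0], [-0.001, 0.001, -1.0]]
wrist_force: [-0.4, 0.8, -3.3]
gripper_width: 11.7
grip_force: 82.2
n 1 d/row [-0.6 -1.1 -0. ] w/row [ 0.03  0.06 -0.1 ] |w| 0.1
[ 312  315   99   99 3547] [355.6047364  359.78432478]
[[409, 395], [367, 413], [312, 327], [350, 315]]
expected board [[311.0, 327.0], [351.0, 314.0], [412.0, 392.0], [367.0, 411.0]]
```

```bash
python3 drive.py '0 0 6 0 0 0 0;0 0 6 0 0 0 0;0 0 6 0 0 0 0;0 0 4 0 0 0 0;0 0 2 0 0 0 0;0 0 1 0 0 0 0;0 0 0 0 0 0 0' |grep -E "tcp|force|width"
python3 drive.py '0 0 1 0 0 0 0;0 0 1 0 0 0 0;0 0 0 0 0 0 0' |grep -E "tcp|wrist"
```

```text
tcp_pos: [488.8, -351.7, 23.9]
wrist_force: [0.7, -0.4, -1.5]
gripper_width: 11.8
grip_force: 82.1
tcp_pos: [488.8, -351.8, 21.9]
wrist_force: [0.3, 0.5, -1.8]
```

```bash
python3 drive.py '0 0 0.5 0 0 0 0;0 0 0.5 0 0 0 0;0 0 0 0 0 0 0' |grep -E "tcp|wrist"
python3 drive.py '0 0 0.5 0 0 0 0;0 0 0.5 0 0 0 0;0 0 0 0 0 0 0' |grep -E "tcp|wrist"
```

```text
tcp_pos: [488.9, -351.8, 21.6]
wrist_force: [-3.9, 1.0, 11.2]
tcp_pos: [488.9, -351.9, 21.6]
wrist_force: [-8.8, 6.4, 28.4]
```

```bash
python3 drive.py '0 0 -0.8 0 0 0 0;0 0 0 0 0 0 0' 20 |grep -E "tcp|wrist"
python3 drive.py '0 0 0 0 0 0 16;0 0 0 0 0 0 20;0 0 0 0 0 0 35;0 0 0 0 0 0 40;0 0 -5 0 0 0 40' |grep -E "tcp|wrist|width"
python3 drive.py '0 0 -15 0 0 0 40;0 0 -20 0 0 0 40;0 0 -25 0 0 0 40;0 0 -30 0 0 0 40;0 0 -30 0 0 0 40;0 0 -30 0 0 0 40;0 0 -30 0 0 0 40;0 0 0 0 0 0 40' |grep -E "tcp|wrist|width"
python3 - <<'E'
from h import *
import cv2
im=eyes.snapshot("side");cv2.imwrite("pics/side3.png",im[:,:,::-1]);b=eyes.snapshot("scene")[:,:,::-1];cv2.imwrite("pics/scene3.png",b)
m=(im[:,:,0].astype(int)-im[:,:,2]>45).astype(np.uint8); m[:290]=0
n,l,st,c=cv2.connectedComponentsWithStats(m);k=1+st[1:,4].argmax()
print(st[k],cv2.approxPolyDP(cv2.convexHull(np.argwhere(l==k)[:,::-1].astype(np.int32)),4,True)[:,0].tolist())
print("expected",proj("side",place([504,-254,np.radians(81.4)],[(110,45,24),(110,-45,24),(-110,-45,24),(-110,45,24)])).round(0).tolist())
a=cv2.imread("pics/scene0.png");s0=cv2.imread("pics/side0.png")
for A,B,(x0,x1,y0,y1) in((a,b,(355,412,268,325)),(s0,im[:,:,::-1],(300,352,203,235)),(a,b,(405,530,230,325)),(a,b,(115,240,285,322)),(a,b,(328,356,216,245))):
    M=cv2.matchTemplate(np.ascontiguousarray(B[y0-8:y1+8,x0-8:x1+8]),A[y0:y1,x0:x1],cv2.TM_CCOEFF_NORMED);_,v,_,p=cv2.minMaxLoc(M);print(round(v,3),p[0]-8,p[1]-8)
s=telemetry.observe();print(s["t"],np.round(s["joint_vel"],3).max())
E
```

```text
tcp_pos: [488.9, -351.9, 21.6]
wrist_force: [-4.5, 2.1, 13.8]
tcp_pos: [488.4, -351.4, 25.3]
wrist_force: [-0.3, -0.5, 0.1]
gripper_width: 40.0
tcp_pos: [490.1, -352.6, 211.0]
wrist_force: [0.0, -0.2, -0.9]
gripper_width: 40.1
[ 312  324   98  100 4212] [[408, 404], [367, 423], [312, 337], [349, 324], [401, 384]]
expected [[311.0, 337.0], [350.0, 323.0], [410.0, 402.0], [366.0, 421.0]]
0.969 -1 0
0.985 0 1
0.987 0 0
0.999 0 0
0.702 6 -4
22.55 1.735
```

```bash
python3 drive.py '0 0 0 0 0 0 40;0 0 0 0 0 0 40;0 0 0 0 0 0 40' | head -2; python3 -c "
from plant import r, eyes, telemetry, workorder
print(workorder.job_done())"
```

```text
t: 22.85
tcp_pos: [488.3, -351.5, 205.1]
the job is handed in; nothing more can be done
None
```

I turned the knob to its loose stop, drew the slip board clear and set it flat in the middle of the chopping board, then handed the job in at about 23 s. My last camera check showed the board where I aimed it, the mould within 1 pixel of its start, and the tub, stamp and spatula unmoved; the hand-in returned no verdict.

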